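# Seat the pump in the corner of the stand's foot and start it

## Task

Push the small pump unit along the bench with the fingers, never lifting or tipping it, into the corner of the stand's cast foot, so that its back lies flush against the long bar and its side flush against the short leg. Only when it is seated there, press the button on its top fully down to start it, then let go and move clear. Leave everything else on the bench where it stands.

Things in the scene. Friction and masses are not known exactly. Their poses are not given: they have to be found in the camera images.
- stand: Grey cast foot of a laboratory stand, fixed, 30 mm high: a long bar, 40 mm wide, and at its +y end a short leg, 40 mm wide, that points towards the robot. Origin at bench level in the inner corner between them. Bar: x from 0 (its front face) to +40 mm, y from -460 to +40 mm. Leg: y from 0 (its inner face) to +40 mm, reaching to x = -90 mm. The pump belongs at x < 0, y < 0
- corner (a point): The inner corner of the stand's foot, at bench level: same point and axes as the stand. Seated, the pump's origin is at x = -55 mm, y = -45 mm from here, axes parallel. At x = +20, y = -425 mm a fixed steel rod, 16 mm thick, rises 620 mm from the bar; it carries a steel column, 72 mm across, 100 mm behind it (+x): keep clear
- pump: Small pump unit, loose, 0.5 to 0.9 kg, slides on four rubber feet: aluminium case 110 mm (x) by 90 mm (y), flat upright sides from 8 to 63 mm above the bench. Origin at bench level under its centre; +x is its back, -x its front with a black panel, +y the side for the leg. It starts turned up to 0.3 rad from the stand, some 40 to 80 mm short of the bar and 55 to 110 mm of the leg
- motor_top (a point): Centre of the top of the dark motor drum (48 mm across, 30 mm high) on the rear half of the pump's top: x = +24 mm in the pump's frame, 93 mm above the bench
- start_top (a point): Centre of the top face of the round white push button (28 mm across, in a grey housing) on the front half of the pump's top, 32 mm in front of the pump's centre (x = -32 mm in the pump's frame). Pressed straight down
- start (a joint): Travel of the pump's button in m: 0 released, 0.006 fully down (stop); springs back by itself; about 5 N to press fully
- beaker: Glass beaker, 60 mm across, 75 mm high; origin under its centre. Leave alone
- flask: Conical glass flask with foil on its neck, 72 mm across, 112 mm high; origin under its centre. Leave alone
- cap_bench: Blue screw cap, 44 mm across, 22 mm high, on the bench; origin under its centre. Leave alone
- cap_small: Blue screw cap, 36 mm across, 20 mm high, on the bench; origin under its centre. Leave alone
- boss: Steel clamp boss with a brass thumbscrew, about 68 x 30 x 28 mm, on the bench on the outer side of the leg; origin under its block. Leave alone. (Two big amber jugs, 130 mm across, 257 mm high, stand farther out to the left and right, beyond all these things: they are fixed)

How it is judged:
On the way, in this order (a step that is already met when the one before it is completed fails the run):
1. the pump sits in the corner, flush against bar and leg (x of pump in the frame of corner between -0.06 and -0.05 m and y of pump in the frame of corner between -0.05 and -0.04 m and angle between the x axis of pump and the x axis of corner, either way round below 0.045 rad), for 0.2 s.
2. the button is pressed fully down while the pump is seated (all of step 1 and value of joint start above 0.0045 m), for 0.1 s.
At the end, for the whole second after the job is handed in: The pump stands on its feet in the corner of the stand's foot with gaps of at most about 5 mm to the bar and to the leg and turned at most 0.045 rad (2.5 degrees) from them, its button pressed (at least 4.5 of 6 mm, once seated) and released, the pump at rest, nothing else disturbed (all of step 1 and value of joint start below 0.0015 m and height (world z) of pump below 0.004 m and angle between pump's own z axis and vertical below 0.04 rad and linear speed of pump below 0.01 m/s); the robot touches nothing.
It fails at once if the pump is lifted or tipped (height (world z) of pump above 0.012 m or angle between pump's own z axis and vertical above 0.2 rad).
It fails at once if the button is pressed before the pump is seated (value of joint start above 0.003 m and not (x of pump in the frame of corner between -0.063 and -0.05 m and y of pump in the frame of corner between -0.053 and -0.04 m and angle between the x axis of pump and the x axis of corner, either way round below 0.08 rad)).
It fails at once if another thing on the bench is moved by more than 15 mm or tipped over (distance of any of beaker, flask, cap_bench, cap_small, boss from where it was at the start of the episode above 0.015 m or angle between any of beaker, flask, cap_bench, cap_small, boss's own z axis and vertical above 0.3 rad).
It also fails if it takes over 67 s, if anything falls off the work surface, if the arm or the gripper's body presses on something with over 40 N, if the wrist force passes 120 N, or if a joint passes its speed limit or range.

## Robot

A 6-joint arm with a two-finger parallel gripper is mounted at the origin on the work surface. World frame = base frame: x ahead of the robot, y to its left, z up, the work surface at z = 0. Lengths are in m, angles in rad, forces in N, time in s.
With the tool pointing down it reaches from about 0.35 to 0.725 m from the base axis. Payload 4.3 kg.
Tool frame: the origin (TCP) lies midway between the tips of the shut fingers; the grasp point (between the pads) lies 19 mm behind it; z points along the fingers, x is the direction in which the jaws open and shut, and the axes are right-handed (so a half turn about z gives the same grasp; the last joint's range is limited). The gripper opens to 85 mm and grips with 20 to 120 N. Pads are 22 mm wide; open, the fingers measure 114 mm over their backs; the gripper's body (76 mm by 85 mm) begins 54 mm behind the grasp point. The pads swing forward as they close: fully open they stand 13 mm farther back than shut.
Start: joints at [-0.11, 0.377, 0.081, 1.274, 0, 1.46], TCP at [0.575, 0, 0.231] pointing down, gripper open.
Joint ranges: [-2.72, 2.72], [-0.84, 1.66], [-1.02, 1.22], [-1.77, 2.12], [-1.37, 1.28], [-3.14, 3.14]. Speed limits (rad/s): [2.57, 2.57, 3.14, 3.14, 3.14, 3.14].

## Interface

Orientations are given as a unit quaternion [w, x, y, z].
In Python, from rig import manip gives the robot as it stands.
- The arm moves only by the shell command python3 -m handwheel 'ROWS' [OPENING]. ROWS is JSON, a list of rows, each an object with "offset": the shift along the tool's x, y, z as a fraction of full scale, a list of three; "rot": the turn, a rotation vector about the tool's x, y, z as a fraction of full scale, a list of three. A call has exactly 5 rows; each row shifts and turns the pose as measured when the row begins, along the tool's axes as they then stand; what a row does not reach is not made up. Full scale, the value 1, is 0.04 m for a shift and 4 degrees for a turn. A row lasts 1/8 s, in which the tool goes at most 62.5 mm and 10.7 degrees, less where a joint would pass 70% of its speed; a pose out of reach is approached as far as the arm can. A call with a number of a shift or a turn outside -1 to 1 is refused whole. A call with a gripper value outside its range is refused whole. OPENING is the opening in per cent of the stroke, from 0 (shut) to 100 (fully open), set as the call begins (- or left out, the last holds). The fingers move at their own pace and stop on an object; the grip force is fixed at half the most. Time passes only in rows, so rows that do not move let the fingers close, or fill a call up. It gives the time, the measured TCP pose, the force and the opening at its end, in the units of the state.
- manip.get_obs(): the state, without advancing time (a new reading comes with each control period).
- manip.read_camera(name): name is "scene" or "side" or "wrist"; returns a dict with "pixels" (400x640x3 uint8, blue, green, red), "K" (3x3 intrinsics, pixels), "k1" (the pictures are not rectified: a ray, as slopes to the right and down, at radius r is drawn at 1 + k1 r^2 times it, then the intrinsics apply), "pose" (4x4, takes a point from camera to world coordinates). Camera axes: x right, y down, z forward; pixel columns grow to the right and rows downward; lengths in m; the calibration is good to about 2 mm. A picture is of the moment at which its call begins. There is no depth.
- manip.close_job(): hands the job in, once; it reports no verdict.
The state is a dict: "clock": time; "joints": joint angles; "dq": joint speeds; "effort": joint torques, N m; "tool_pos": TCP position; "ee_rot": TCP orientation; "contact_force": force on the tool from outside, world axes, zero at the start; "wrist_torque": the same for the moment, N m; "opening": finger opening in m.
Only numpy, scipy, OpenCV 4.12 (cv2) and the standard library are available. Lean on these libraries where they do the work, as an engineer would, in place of code of your own. Each camera call takes 0.05 s, during which the arm holds its last target.

## Working session

There is one attempt and no reset: what is moved stays moved. The work goes in short steps, Python scripts to look and compute and a shell command to move; the robot and the scene stay as the last step left them, time stands still between calls to the robot, and variables do not carry over. Pictures are saved under pics/ and viewed, and the job is handed in when it is done.

```bash
mkdir -p pics; ls; cat > h.py <<'E'
import numpy as np, cv2
from rig import manip
def snap(n,f):
    c=manip.read_camera(n); cv2.imwrite(f'pics/{f}.png',c['pixels']); np.savez(f'pics/{f}.npz',**{k:np.array(v) for k,v in c.items()}); return c
def load(f): return dict(np.load(f'pics/{f}.npz'))
def ray(c,uv):
    K=c['K'];k=float(c['k1']);uv=np.atleast_2d(np.array(uv,float))
    p=cv2.undistortPoints(uv.reshape(-1,1,2),K,np.array([k,0,0,0.])).reshape(-1,2)
    d=np.c_[p,np.ones(len(p))]@c['pose'][:3,:3].T
    return c['pose'][:3,3],d
def onz(c,uv,z):
    o,d=ray(c,uv); return o+d*((z-o[2])/d[:,2:3])
def proj(c,P):
    P=np.atleast_2d(P); q=(P-c['pose'][:3,3])@c['pose'][:3,:3]; s=q[:,:2]/q[:,2:]
    r2=(s**2).sum(1,keepdims=True); s=s*(1+float(c['k1'])*r2); return s*[c['K'][0,0],c['K'][1,1]]+[c['K'][0,2],c['K'][1,2]]
E
python3 - <<'E'
from h import *
np.set_printoptions(precision=4,suppress=True)
for n in ['scene','side','wrist']:
    c=snap(n,n+'0'); print(n,c['K'].tolist(),c['k1']);print(c['pose'])
print(manip.get_obs())
E
```

```text
pics
scene [[394.84200228232663, 0.0, 315.838050482161], [0.0, 394.84200228232663, 201.32823306105317], [0.0, 0.0, 1.0]] -0.03437473136738483
[[-0.1072  0.7888 -0.6052  1.0512]
 [ 0.9942  0.0773 -0.0753  0.0332]
 [-0.0126 -0.6098 -0.7925  0.6817]
 [ 0.      0.      0.      1.    ]]
side [[502.0247935500928, 0.0, 325.4511384141007], [0.0, 502.0247935500928, 198.35512920417443], [0.0, 0.0, 1.0]] -0.06850867743551368
[[ 0.8347 -0.4064  0.3716  0.192 ]
 [-0.5507 -0.6169  0.5623 -0.6658]
 [ 0.0007 -0.674  -0.7388  0.8807]
 [ 0.      0.      0.      1.    ]]
wrist [[324.5859131256192, 0.0, 317.15862448666644], [0.0, 324.5859131256192, 202.28806925162434], [0.0, 0.0, 1.0]] -0.018456463114408187
[[ 1.     -0.0001 -0.0007  0.5744]
 [-0.0003 -0.9589 -0.2836  0.0722]
 [-0.0007  0.2836 -0.9589  0.3715]
 [ 0.      0.      0.      1.    ]]
{'clock': 0.15, 'joints': array([-0.1103,  0.3779,  0.0799,  1.2744, -0.    ,  1.4605]), 'dq': array([-0.0003, -0.0023,  0.0053,  0.0019, -0.0006,  0.0022]), 'effort': array([  0.001 , -46.4035,  27.017 ,   0.0139,  -0.0001,   0.    ]), 'tool_pos': array([0.5745, 0.0001, 0.2306]), 'ee_rot': array([-0.0001,  1.    , -0.    , -0.0008]), 'contact_force': array([-0.4586,  0.691 ,  0.2712]), 'wrist_torque': array([ 0.0009,  0.0197, -0.0312]), 'opening': 0.08566453878406917}
```

View pics/scene0.png

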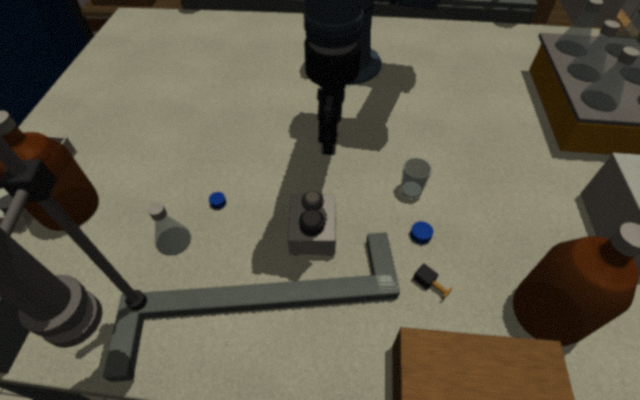

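View pics/side0.png

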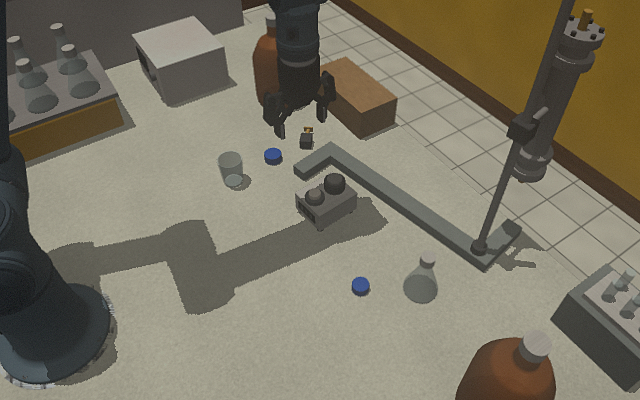

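View pics/wrist0.png

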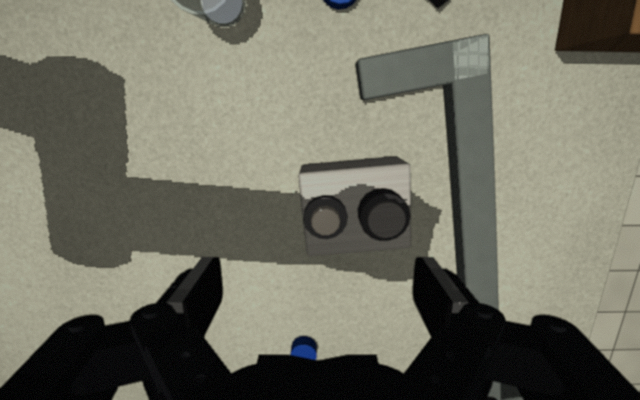

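```bash
python3 - <<'E'
import cv2
im=cv2.imread('pics/wrist0.png')
cv2.imwrite('pics/w0c.png',cv2.resize(cv2.convertScaleAbs(im[20:300,290:510],alpha=1.5,beta=10),None,fx=2.1*1.7,fy=2.1,interpolation=cv2.INTER_CUBIC)[:,:800])
a=cv2.convertScaleAbs(im[140:290,280:460],alpha=1.6,beta=10); cv2.imwrite('pics/w0p.png',cv2.resize(a,None,fx=4,fy=4,interpolation=cv2.INTER_CUBIC))
a=cv2.convertScaleAbs(im[20:170,340:520],alpha=1.6,beta=10); cv2.imwrite('pics/w0s.png',cv2.resize(a,None,fx=4,fy=4,interpolation=cv2.INTER_CUBIC))
E
```

```text
(no output)
```

View pics/w0p.png

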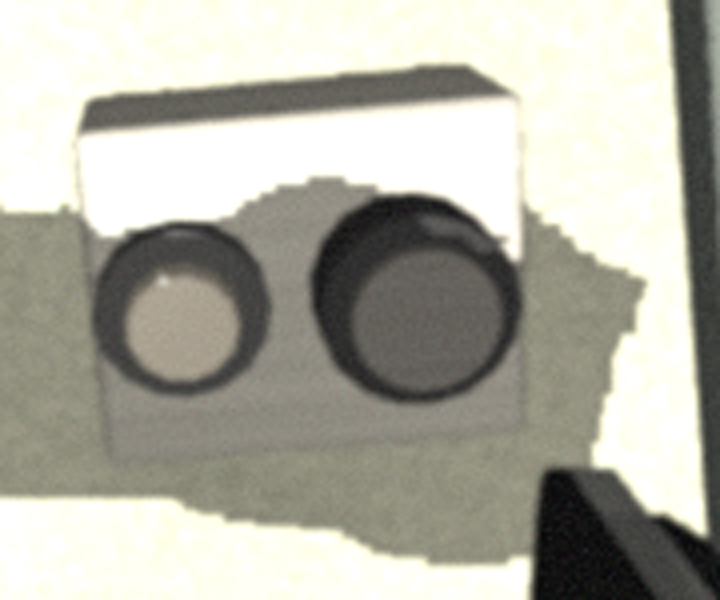

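View pics/w0s.png

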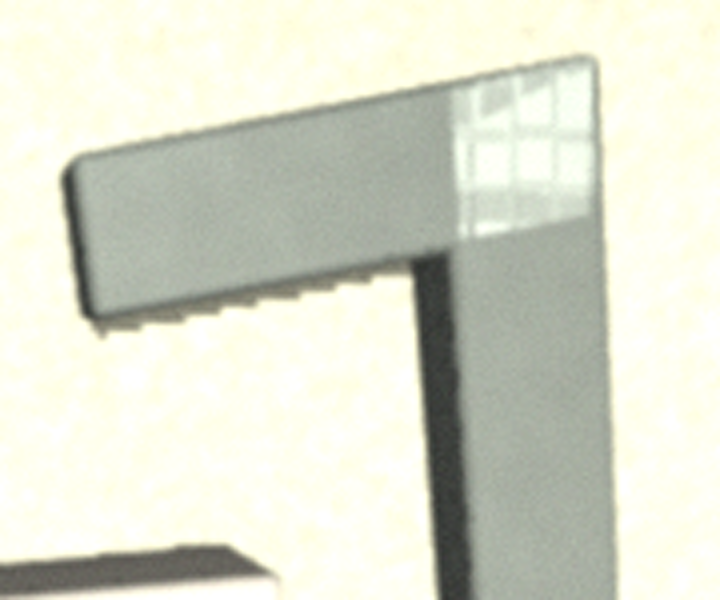

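```bash
python3 - <<'E'
from h import *
np.set_printoptions(precision=4,suppress=True)
c=load('wrist0')
p=onz(c,[(300,173.2),(409.5,164.2),(410.5,246.7),(308,255.2)],.063);print(p)
print([np.linalg.norm(p[i]-p[(i+1)%4]) for i in range(4)],p.mean(0))
for i,j in((0,1),(3,2),(2,1),(3,0)):
    d=p[j]-p[i];print(np.degrees(np.arctan2(d[1],d[0])))
s=onz(c,[(453,81.8),(364.2,99.5),(458,170),(489,35),(359.5,60)],.03);print(s)
for i,j in((1,0),(2,0),(4,3)):
    d=s[j]-s[i];print(np.degrees(np.arctan2(d[1],d[0])),np.linalg.norm(d))
# motor, button
print('motor',onz(c,[(280+427/4,140+322/4)],.093),'btn',onz(c,[(280+182/4,140+325/4)],[.075]))
# others from scene
for n in('scene0','side0','wrist0'):
    cc=load(n);im=cc['pixels'];h=cv2.cvtColor(im,cv2.COLOR_BGR2HSV)
    m=cv2.inRange(h,(105,150,50),(130,255,255));k,l,st,ce=cv2.connectedComponentsWithStats(m)
    for i in range(1,k):
        if st[i,4]>40: print(n,'cap',ce[i],onz(cc,[ce[i]],.015))
cc=load('scene0');print('beaker',onz(cc,[(411,189)],0),'boss',onz(cc,[(427,275)],.015),'flask',onz(cc,[(173,240)],0))
print('scene corner check',proj(cc,s))
E
```

```text
[[ 0.5577  0.0103  0.063 ]
 [ 0.6628  0.0191  0.063 ]
 [ 0.6708 -0.0669  0.063 ]
 [ 0.5647 -0.0765  0.063 ]]
[np.float64(0.10551797081337302), np.float64(0.08638703840960711), np.float64(0.1065489858293655), np.float64(0.0870597324474971)] [ 0.614  -0.0285  0.063 ]
4.782941388876664
5.146328756551463
95.2948112468629
94.61372750430745
[[0.7092 0.0961 0.03  ]
 [0.6215 0.079  0.03  ]
 [0.7248 0.0072 0.03  ]
 [0.7392 0.1387 0.03  ]
 [0.6155 0.1158 0.03  ]]
11.028023965449597 0.08933361005996833
99.96330227751659 0.09019165681671451
10.489533743395794 0.12585756316680258
motor [[ 0.6376 -0.0274  0.093 ]] btn [[ 0.5823 -0.0346  0.075 ]]
scene0 cap [216.6824 198.7027] [[ 0.5558 -0.2436  0.015 ]]
scene0 cap [421.8    230.7474] [[0.5955 0.1901 0.015 ]]
wrist0 cap [340.1842   1.3289] [[0.5967 0.1709 0.015 ]]
wrist0 cap [303.7    351.2613] [[ 0.5562 -0.24    0.015 ]]
beaker [[0.4754 0.1758 0.    ]] boss [[0.6939 0.1945 0.015 ]] flask [[ 0.6584 -0.3118  0.    ]]
scene corner check [[374.7121 273.9594]
 [366.7615 232.9559]
 [325.413  277.2817]
 [398.5629 291.3302]
 [385.6764 231.9413]]
```

```bash
python3 -m handwheel '[{"offset":[0.25,0.56,0.4],"rot":[0,0,-0.52]},{"offset":[0.25,0.56,0.4],"rot":[0,0,-0.52]},{"offset":[0.25,0.56,0.4],"rot":[0,0,-0.52]},{"offset":[0.25,0.56,0.4],"rot":[0,0,-0.52]},{"offset":[0.25,0.56,0.4],"rot":[0,0,-0.52]}]' 50
cat >> h.py <<'E'
from scipy.spatial.transform import Rotation as R
C=np.array([.708,.0963]);TH=np.radians(10.4)
def tc(p): # world xy->corner frame
    d=np.asarray(p)[:2]-C; return np.array([d@[np.cos(TH),np.sin(TH)],d@[-np.sin(TH),np.cos(TH)]])
def st():
    o=manip.get_obs();q=o['ee_rot'];M=R.from_quat(q,scalar_first=True).as_matrix()
    np.set_printoptions(precision=4,suppress=True)
    print('t',round(o['clock'],2),'tcp',o['tool_pos'],'cornerfr',tc(o['tool_pos']),'yaw(tool x)',np.degrees(np.arctan2(M[1,0],M[0,0])),'zaxis',M[:,2],'F',o['contact_force'],'open',o['opening'],'j6',o['joints'][5])
E
python3 -c "from h import *;st()"
```

```text
clock: 0.78
tool_pos: [0.6335, -0.1087, 0.1482]
ee_rot: [-0.001, 0.995, 0.095, -0.001]
contact_force: [-0.0, -0.6, 0.4]
opening: 0.0426
t 0.78 tcp [ 0.6335 -0.1087  0.1482] cornerfr [-0.1103 -0.1882] yaw(tool x) 10.930204249230727 zaxis [-0.0019  0.001  -1.    ] F [-0.001  -0.5685  0.4345] open 0.0426408611650544 j6 1.1111935333790641
```

```bash
python3 -m handwheel '[{"offset":[-0.02,0,0.58],"rot":[0,0,0.02]},{"offset":[-0.02,0,0.58],"rot":[0,0,0.02]},{"offset":[-0.02,0,0.58],"rot":[0,0,0.02]},{"offset":[-0.02,0,0.58],"rot":[0,0,0.02]},{"offset":[-0.02,0,0.54],"rot":[0,0,0.02]}]'
python3 -c "
from h import *
st();snap('wrist','w1');snap('side','s1')"
```

```text
clock: 1.4
tool_pos: [0.6292, -0.1116, 0.0281]
ee_rot: [-0.001, 0.996, 0.09, -0.002]
contact_force: [0.5, 0.0, -0.0]
opening: 0.0427
t 1.4 tcp [ 0.6292 -0.1116  0.0281] cornerfr [-0.115  -0.1903] yaw(tool x) 10.358653389356272 zaxis [-0.0038  0.0013 -1.    ] F [ 0.4683  0.0448 -0.0418] open 0.04267860126310098 j6 1.115131604780498
```

View pics/w1.png

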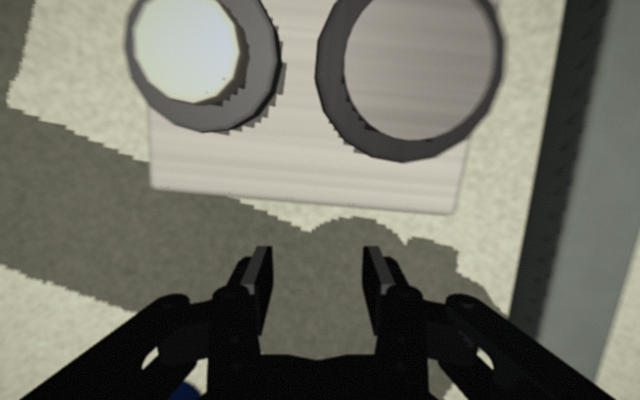

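View pics/s1.png

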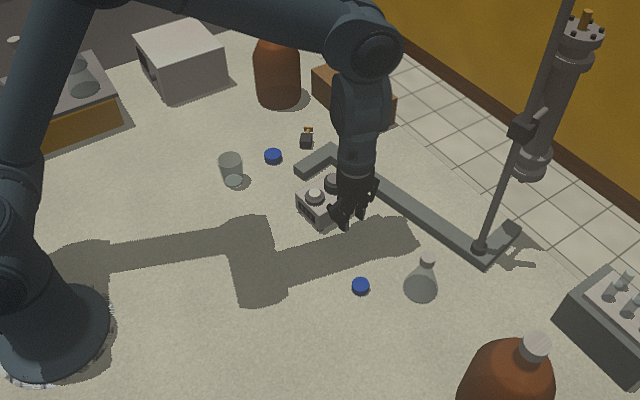

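```bash
python3 -m handwheel '[{"offset":[-0.06,-0.25,-0.08],"rot":[0,0,0]},{"offset":[0,-0.2,-0.02],"rot":[0,0,0]},{"offset":[0,-0.2,0],"rot":[0,0,0]},{"offset":[0,-0.2,0],"rot":[0,0,0]},{"offset":[0,-0.2,0],"rot":[0,0,0]}]'
python3 -c "
from h import *
st();snap('wrist','w2')"
```

```text
clock: 2.12
tool_pos: [0.6194, -0.0691, 0.0343]
ee_rot: [0.0, 0.996, 0.09, -0.001]
contact_force: [1.0, -1.5, -1.1]
opening: 0.043
t 2.12 tcp [ 0.6194 -0.0691  0.0343] cornerfr [-0.117  -0.1467] yaw(tool x) 10.309973215161795 zaxis [-0.0027 -0.0012 -1.    ] F [ 0.9762 -1.5029 -1.0785] open 0.042975593738770856 j6 1.1788384563675
```

View pics/w2.png

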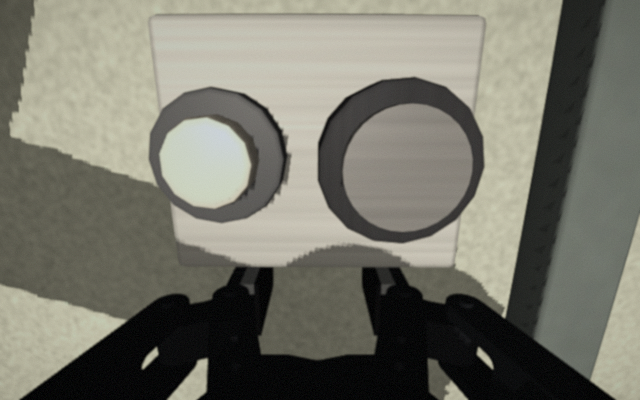

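```bash
python3 -m handwheel '[{"offset":[0,-0.2,0.02],"rot":[0,0,0]},{"offset":[0,-0.2,0],"rot":[0,0,0]},{"offset":[0,-0.2,0],"rot":[0,0,0]},{"offset":[0,-0.2,0],"rot":[0,0,0]},{"offset":[0,-0.15,0],"rot":[0,0,0]}]'
python3 -c "
from h import *
st();snap('wrist','w3')"
```

```text
clock: 2.8
tool_pos: [0.6128, -0.0301, 0.0343]
ee_rot: [0.002, 0.996, 0.09, -0.001]
contact_force: [0.3, -3.3, 0.1]
opening: 0.0428
t 2.8 tcp [ 0.6128 -0.0301  0.0343] cornerfr [-0.1165 -0.1071] yaw(tool x) 10.311252005227805 zaxis [-0.0012 -0.0037 -1.    ] F [ 0.2975 -3.2627  0.0993] open 0.04283191687619095 j6 1.2403758770111784
```

View pics/w3.png

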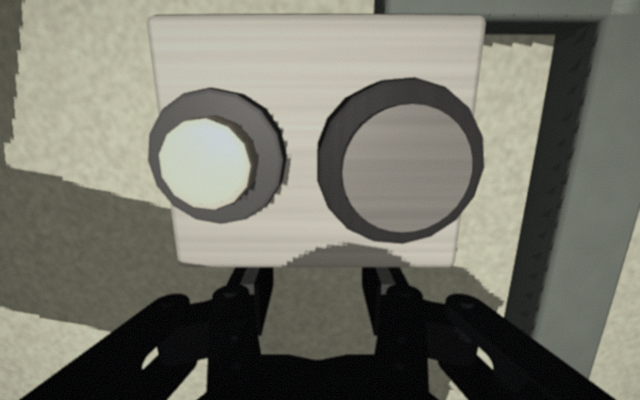

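```bash
python3 -m handwheel '[{"offset":[0,-0.1,0],"rot":[0,0,0]},{"offset":[0,-0.02,0],"rot":[0,0,0]},{"offset":[0,0.4,0],"rot":[0,0,0]},{"offset":[0,0.4,-0.3],"rot":[0,0,0]},{"offset":[0,0,-1],"rot":[0,0,0]}]'
python3 -c "
from h import *
st()"
python3 -m handwheel '[{"offset":[0,0,-1],"rot":[0,0,1]},{"offset":[0,0,-0.5],"rot":[0,0,1]},{"offset":[0,0,0],"rot":[0,0,1]},{"offset":[0,0,0],"rot":[0,0,1]},{"offset":[0,0,0],"rot":[0,0,1]}]'
python3 -c "
from h import *
st();snap('wrist','w4')"
```

```text
clock: 3.48
tool_pos: [0.6139, -0.0567, 0.084]
ee_rot: [-0.0, 0.996, 0.09, -0.005]
contact_force: [-0.0, 0.4, 0.4]
opening: 0.0428
t 3.48 tcp [ 0.6139 -0.0567  0.084 ] cornerfr [-0.1202 -0.1335] yaw(tool x) 10.344326578401802 zaxis [-0.0109 -0.0002 -0.9999] F [-0.0385  0.3652  0.3564] open 0.04276223919579477 j6 1.1965262305288633
clock: 4.1
tool_pos: [0.6178, -0.0606, 0.1543]
ee_rot: [-0.002, 0.996, -0.092, -0.001]
contact_force: [-0.5, 0.1, 0.0]
opening: 0.0428
t 4.1 tcp [ 0.6178 -0.0606  0.1543] cornerfr [-0.117 -0.138] yaw(tool x) -10.527363819646492 zaxis [-0.001   0.0036 -1.    ] F [-0.5104  0.1024  0.0187] open 0.042757921905538745 j6 1.5529879927527301
```

View pics/w4.png

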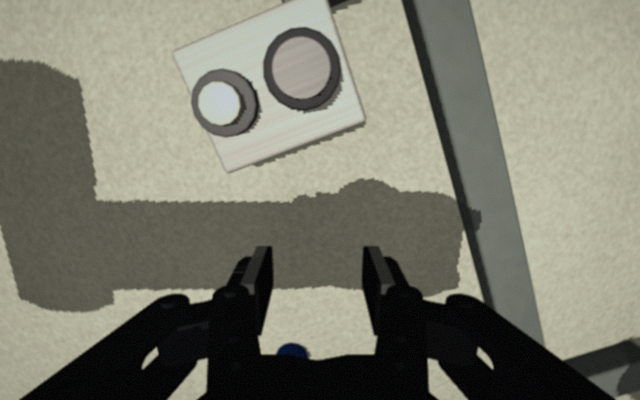

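```bash
python3 -m handwheel '[{"offset":[-0.6,-0.1,0],"rot":[0,0,0.98]},{"offset":[-0.6,-0.1,0],"rot":[0,0,0.98]},{"offset":[-0.6,-0.1,0],"rot":[0,0,0.98]},{"offset":[-0.6,0,0],"rot":[0,0,0.98]},{"offset":[-0.6,0,0],"rot":[0,0,0.98]}]'
python3 -m handwheel '[{"offset":[0,0,0],"rot":[0,0,0.98]},{"offset":[0,0,0],"rot":[0,0,0.98]},{"offset":[0,0,0],"rot":[0,0,0.98]},{"offset":[0,0,0],"rot":[0,0,0.98]},{"offset":[0,0,0],"rot":[0,0,0.98]}]'
python3 -m handwheel '[{"offset":[0,0,0],"rot":[0,0,0.98]},{"offset":[0,0,0],"rot":[0,0,0.98]},{"offset":[0,0,0],"rot":[0,0,0.98]},{"offset":[0,0,0],"rot":[0,0,0.98]},{"offset":[0,0,0],"rot":[0,0,0.98]}]'
python3 -c "
from h import *
st();snap('wrist','w5')"
```

```text
clock: 4.78
tool_pos: [0.5068, -0.0124, 0.1571]
ee_rot: [-0.004, 0.964, -0.265, 0.0]
contact_force: [0.0, 0.5, 0.6]
opening: 0.0427
clock: 5.4
tool_pos: [0.505, -0.0129, 0.1603]
ee_rot: [-0.006, 0.903, -0.429, -0.001]
contact_force: [0.3, -0.1, 0.1]
opening: 0.0427
clock: 6.02
tool_pos: [0.5055, -0.0145, 0.1633]
ee_rot: [-0.008, 0.815, -0.58, -0.003]
contact_force: [0.5, 0.5, 0.2]
opening: 0.0426
t 6.03 tcp [ 0.5055 -0.0145  0.1633] cornerfr [-0.2191 -0.0725] yaw(tool x) -70.90425215730366 zaxis [ 0.0044  0.0162 -0.9999] F [0.5008 0.5098 0.1617] open 0.04260612466765962 j6 2.64385164988787
```

View pics/w5.png

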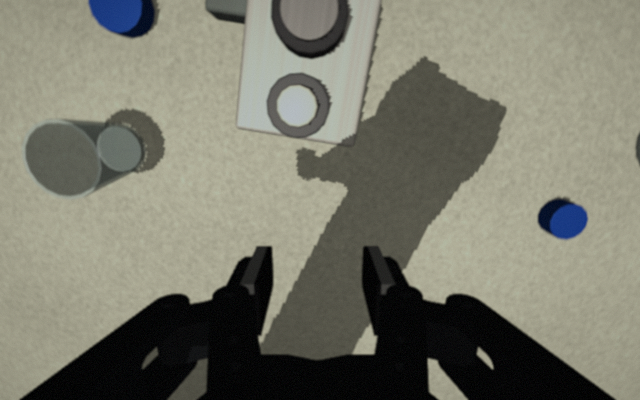

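```bash
python3 - <<'E'
from h import *
c=load('w5')
p=onz(c,[(237,128),(354,145)],.063); print([tc(x) for x in p])
d=p[0]-p[1];print('pump yaw rel',np.degrees(np.arctan2(d[1],d[0]))-100.4)
E
python3 -m handwheel '[{"offset":[-0.13,-0.04,0.64],"rot":[-0.03,0.04,0.44]},{"offset":[-0.13,-0.04,0.64],"rot":[-0.03,0.04,0.44]},{"offset":[-0.13,-0.04,0.64],"rot":[-0.03,0.04,0.44]},{"offset":[-0.13,-0.04,0.64],"rot":[-0.03,0.04,0.44]},{"offset":[-0.13,-0.04,0.64],"rot":[-0.03,0.04,0.44]}]'
python3 -c "
from h import *
st();snap('wrist','w6')"
```

```text
[array([-0.17080801, -0.00436412]), array([-0.16996725, -0.09103566])]
pump yaw rel 0.5557828395625393
clock: 6.7
tool_pos: [0.5114, 0.0124, 0.0372]
ee_rot: [-0.003, 0.768, -0.641, 0.002]
contact_force: [0.5, 0.1, 0.2]
opening: 0.0425
t 6.7 tcp [0.5114 0.0124 0.0372] cornerfr [-0.2085 -0.0471] yaw(tool x) -79.72749986110651 zaxis [ 0.0068  0.0016 -1.    ] F [0.4515 0.1039 0.2276] open 0.04252897010861459 j6 2.861055428701159
```

View pics/w6.png

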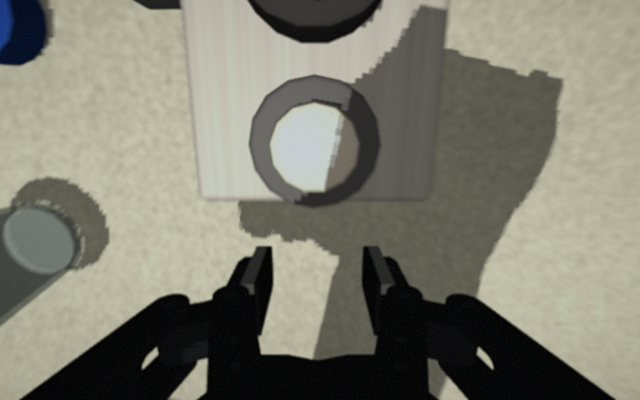

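```bash
python3 -m handwheel '[{"offset":[0,-0.4,0.08],"rot":[0,0,0]},{"offset":[0,-0.2,0],"rot":[0,0,0]},{"offset":[0,-0.2,0],"rot":[0,0,0]},{"offset":[0,-0.2,0],"rot":[0,0,0]},{"offset":[0,-0.2,0],"rot":[0,0,0]}]'
python3 -c "
from h import *
st()"
python3 -m handwheel '[{"offset":[0,-0.2,0],"rot":[0,0,0]},{"offset":[0,-0.2,0],"rot":[0,0,0]},{"offset":[0,-0.2,0],"rot":[0,0,0]},{"offset":[0,-0.1,0],"rot":[0,0,0]},{"offset":[0,0,0],"rot":[0,0,0]}]'
python3 -c "
from h import *
st();snap('wrist','w7')"
```

```text
clock: 7.38
tool_pos: [0.5579, 0.0213, 0.0323]
ee_rot: [-0.001, 0.768, -0.64, -0.001]
contact_force: [-3.1, 0.1, -1.4]
opening: 0.0426
t 7.38 tcp [0.5579 0.0213 0.0323] cornerfr [-0.1611 -0.0467] yaw(tool x) -79.60692086736816 zaxis [-0.0014  0.0026 -1.    ] F [-3.0998  0.1125 -1.4092] open 0.042613849221947206 j6 2.8833182800299304
clock: 8.0
tool_pos: [0.5877, 0.0268, 0.0325]
ee_rot: [-0.0, 0.768, -0.64, -0.001]
contact_force: [-1.9, -1.0, -1.6]
opening: 0.0426
t 8.0 tcp [0.5877 0.0268 0.0325] cornerfr [-0.1309 -0.0467] yaw(tool x) -79.58635344235485 zaxis [-0.0016  0.0024 -1.    ] F [-1.8865 -1.0255 -1.5759] open 0.04262328886036955 j6 2.8963265695350593
```

View pics/w7.png

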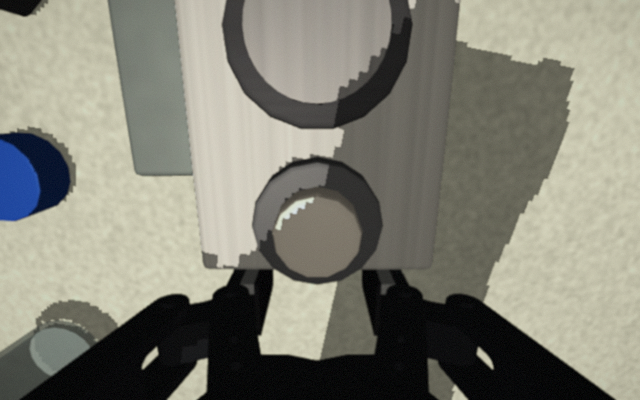

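```bash
python3 -m handwheel '[{"offset":[0,-0.12,0],"rot":[0,0,0]},{"offset":[0,-0.1,0],"rot":[0,0,0]},{"offset":[0,-0.05,0],"rot":[0,0,0]},{"offset":[0,-0.05,0],"rot":[0,0,0]},{"offset":[0,0,0],"rot":[0,0,0]}]'
python3 -c "
from h import *
st()"
```

```text
clock: 8.68
tool_pos: [0.5978, 0.0286, 0.0326]
ee_rot: [0.002, 0.768, -0.64, -0.003]
contact_force: [-1.6, -0.8, -0.4]
opening: 0.0427
t 8.68 tcp [0.5978 0.0286 0.0326] cornerfr [-0.1206 -0.0467] yaw(tool x) -79.60670108454411 zaxis [-0.0069  0.0012 -1.    ] F [-1.6231 -0.767  -0.3701] open 0.04273048830984408 j6 2.9016855479717827
```

Not yet against the bar by force; feel further in small steps.

```bash
python3 -m handwheel '[{"offset":[0,-0.06,0],"rot":[0,0,0]},{"offset":[0,-0.06,0],"rot":[0,0,0]},{"offset":[0,0,0],"rot":[0,0,0]},{"offset":[0,0,0],"rot":[0,0,0]},{"offset":[0,0,0],"rot":[0,0,0]}]'
python3 -c "
from h import *
st()
snap('wrist','w8');snap('side','s8');snap('scene','c8')"
```

```text
clock: 9.3
tool_pos: [0.5976, 0.0286, 0.0326]
ee_rot: [0.006, 0.768, -0.64, -0.006]
contact_force: [-3.7, -0.2, 1.4]
opening: 0.0424
t 9.3 tcp [0.5976 0.0286 0.0326] cornerfr [-0.1208 -0.0467] yaw(tool x) -79.61855434754794 zaxis [-0.0161 -0.0013 -0.9999] F [-3.7491 -0.2394  1.3822] open 0.042435049310562675 j6 2.9033363233355134
```

```bash
python3 - <<'E'
import cv2
for n,(y0,y1,x0,x1) in {'s8':(130,240,270,400),'c8':(170,320,270,450)}.items():
    a=cv2.imread(f'pics/{n}.png')[y0:y1,x0:x1]; cv2.imwrite(f'pics/{n}z.png',cv2.resize(cv2.convertScaleAbs(a,alpha=1.5,beta=15),None,fx=4,fy=4,interpolation=cv2.INTER_CUBIC))
E
```

```text
(no output)
```

View pics/s8z.png

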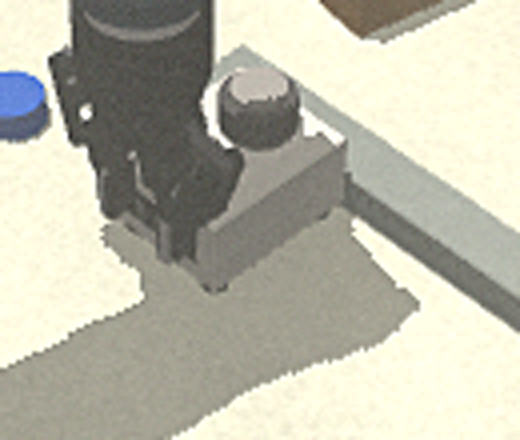

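View pics/c8z.png

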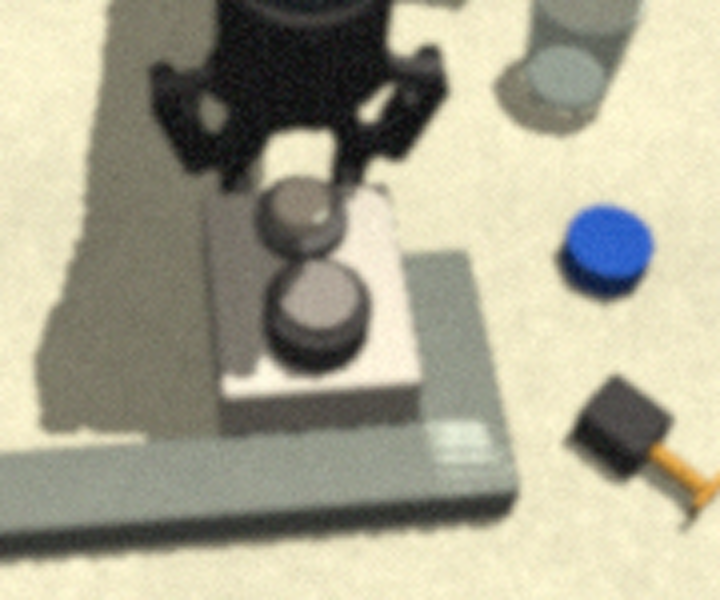

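View pics/w8.png

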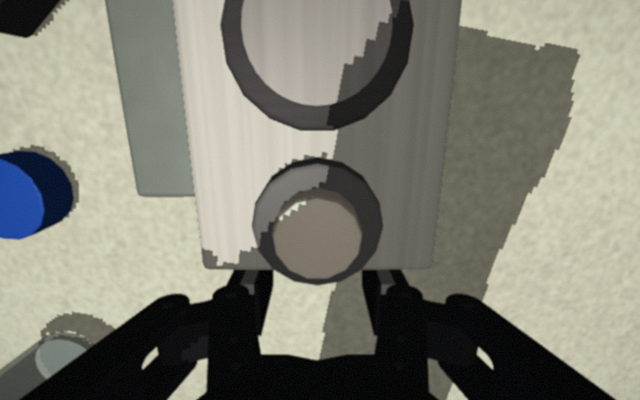

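```bash
python3 -m handwheel '[{"offset":[0,0.5,0],"rot":[0.1,0,0]},{"offset":[0,0.5,0],"rot":[0.1,0,0]},{"offset":[0,0,-1],"rot":[0,0,0]},{"offset":[0,0,-1],"rot":[0,0,0]},{"offset":[0,0,-1],"rot":[0,0,0]}]'
python3 -c "
from h import *
st();snap('wrist','w9')"
```

```text
clock: 10.07
tool_pos: [0.5619, 0.0219, 0.1547]
ee_rot: [-0.004, 0.768, -0.64, 0.001]
contact_force: [1.1, -0.3, -0.1]
opening: 0.0429
t 10.07 tcp [0.5619 0.0219 0.1547] cornerfr [-0.1571 -0.0468] yaw(tool x) -79.60923130966535 zaxis [ 0.0075  0.0045 -1.    ] F [ 1.0816 -0.326  -0.1183] open 0.04293145244680832 j6 2.8836312348550095
```

View pics/w9.png

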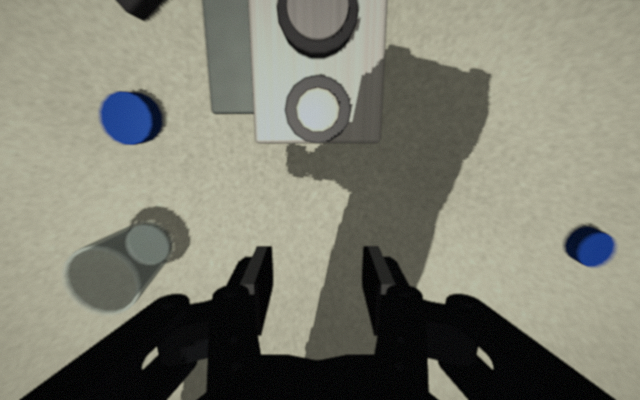

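```bash
python3 -m handwheel '[{"offset":[0.5,-0.45,0],"rot":[0,0,0]},{"offset":[0.5,-0.45,0],"rot":[0,0,0]},{"offset":[0.5,-0.45,0],"rot":[0,0,0]},{"offset":[0.5,-0.45,0],"rot":[0,0,0]},{"offset":[0.3,-0.45,0],"rot":[0,0,0]}]'
python3 -m handwheel '[{"offset":[0,0,0],"rot":[0,0,-1]},{"offset":[0,0,0],"rot":[0,0,-1]},{"offset":[0,0,0],"rot":[0,0,-1]},{"offset":[0,0,0],"rot":[0,0,-1]},{"offset":[0,0,0],"rot":[0,0,-1]}]'
python3 -m handwheel '[{"offset":[0,0,0],"rot":[0,0,-1]},{"offset":[0,0,0],"rot":[0,0,-1]},{"offset":[0,0,0],"rot":[0,0,-1]},{"offset":[0,0,0],"rot":[0,0,-1]},{"offset":[0,0,0],"rot":[0,0,-1]}]'
python3 -m handwheel '[{"offset":[0,0,0],"rot":[0,0,-1]},{"offset":[0,0,0],"rot":[0,0,-1]},{"offset":[0,0,0],"rot":[0,0,-1]},{"offset":[0,0,0],"rot":[0,0,-1]},{"offset":[0,0,0],"rot":[0,0,-1]}]'
python3 -m handwheel '[{"offset":[0,0,0],"rot":[0,0,-1]},{"offset":[0,0,0],"rot":[0,0,-1]},{"offset":[0,0,0],"rot":[0,0,-1]},{"offset":[0,0,0],"rot":[0,0,-1]},{"offset":[0,0,0],"rot":[0,0,-1]}]'
python3 -c "
from h import *
st();snap('wrist','w10')"
```

```text
clock: 10.75
tool_pos: [0.6841, -0.0537, 0.171]
ee_rot: [-0.015, 0.769, -0.639, 0.015]
contact_force: [-0.3, 0.4, -0.0]
opening: 0.0427
clock: 11.38
tool_pos: [0.6954, -0.0552, 0.1733]
ee_rot: [-0.017, 0.87, -0.491, 0.027]
contact_force: [0.0, 0.5, 0.5]
opening: 0.0427
clock: 12.0
tool_pos: [0.7047, -0.0552, 0.1764]
ee_rot: [-0.016, 0.944, -0.327, 0.038]
contact_force: [-0.1, -0.7, -0.0]
opening: 0.0428
clock: 12.62
tool_pos: [0.714, -0.0552, 0.1797]
ee_rot: [-0.01, 0.987, -0.152, 0.05]
contact_force: [-0.2, -0.5, -0.4]
opening: 0.0422
clock: 13.25
tool_pos: [0.7231, -0.0552, 0.1831]
ee_rot: [-0.001, 0.998, 0.028, 0.06]
contact_force: [0.5, 0.7, -0.2]
opening: 0.0429
t 13.25 tcp [ 0.7231 -0.0552  0.1831] cornerfr [-0.0125 -0.1517] yaw(tool x) 3.2570008403604294 zaxis [ 0.1205  0.0051 -0.9927] F [ 0.4597  0.6796 -0.1918] open 0.04291733032039213 j6 1.3408609057469443
```

View pics/w10.png

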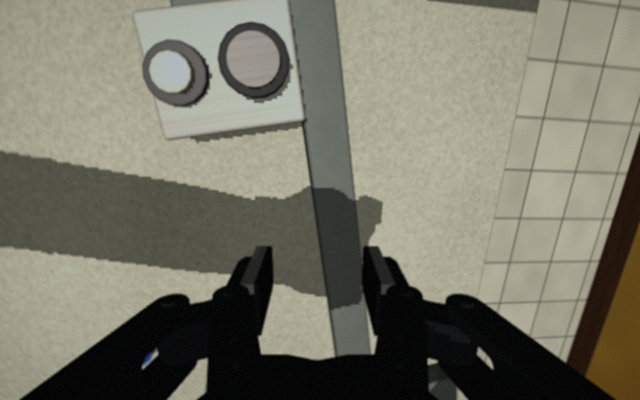

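```bash
python3 -m handwheel '[{"offset":[-0.6,-0.1,0],"rot":[0,-0.1,-0.35]},{"offset":[-0.6,-0.1,0],"rot":[0,-0.4,-0.35]},{"offset":[0,-0.1,0],"rot":[0,-0.4,-0.35]},{"offset":[0,0,0],"rot":[0,-0.4,-0.35]},{"offset":[0,0,0],"rot":[0,-0.4,-0.35]}]'
python3 -c "
from h import *
st();snap('wrist','w11')"
```

```text
clock: 13.92
tool_pos: [0.6797, -0.0464, 0.1799]
ee_rot: [0.006, 0.996, 0.089, 0.007]
contact_force: [-0.5, 0.3, 0.2]
opening: 0.043
t 13.93 tcp [ 0.6797 -0.0464  0.1799] cornerfr [-0.0536 -0.1353] yaw(tool x) 10.232394421384406 zaxis [ 0.0149 -0.0102 -0.9998] F [-0.5063  0.2734  0.236 ] open 0.043047412067639616 j6 1.2344775298386883
```

View pics/w11.png

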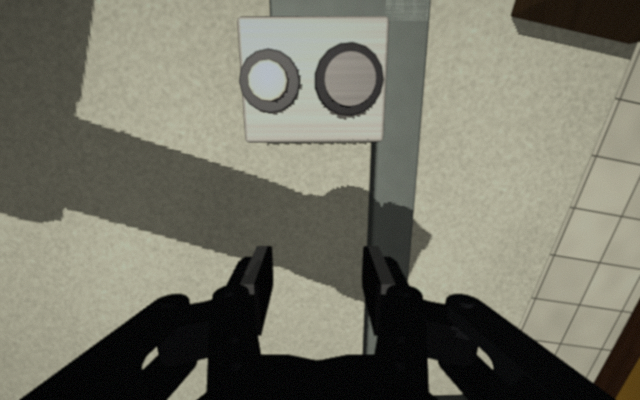

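```bash
python3 -m handwheel '[{"offset":[-0.05,0,0.73],"rot":[0.04,-0.04,0]},{"offset":[-0.05,0,0.73],"rot":[0.04,-0.04,0]},{"offset":[-0.05,0,0.73],"rot":[0.04,-0.04,-0.02]},{"offset":[-0.05,0,0.73],"rot":[0.04,-0.04,-0.02]},{"offset":[-0.05,0,0.73],"rot":[0.04,-0.04,0]}]'
python3 -c "
from h import *
st()"
```

```text
clock: 14.6
tool_pos: [0.6826, -0.0494, 0.0349]
ee_rot: [0.001, 0.996, 0.088, 0.01]
contact_force: [0.1, -0.6, 0.1]
opening: 0.0426
t 14.6 tcp [ 0.6826 -0.0494  0.0349] cornerfr [-0.0513 -0.1387] yaw(tool x) 10.125939346798338 zaxis [ 0.0206  0.0006 -0.9998] F [ 0.1192 -0.5958  0.0899] open 0.04262517860416626 j6 1.2274273419746327
```

```bash
python3 -m handwheel '[{"offset":[-0.12,0,0],"rot":[0,-0.15,-0.05]},{"offset":[-0.12,-0.25,0],"rot":[0,-0.15,-0.05]},{"offset":[0,-0.25,0],"rot":[0,0,0]},{"offset":[0,-0.2,0],"rot":[0,0,0]},{"offset":[0,-0.08,0],"rot":[0,0,0]}]'
python3 -c "
from h import *
st();snap('wrist','w12')"
python3 -m handwheel '[{"offset":[0,-0.06,0],"rot":[0,0,0]},{"offset":[0,-0.06,0],"rot":[0,0,0]},{"offset":[0,-0.06,0],"rot":[0,0,0]},{"offset":[0,-0.06,0],"rot":[0,0,0]},{"offset":[0,-0.06,0],"rot":[0,0,0]}]'
python3 -c "
from h import *
st();snap('wrist','w13')"
```

```text
clock: 15.22
tool_pos: [0.669, -0.0179, 0.0375]
ee_rot: [0.002, 0.996, 0.091, 0.002]
contact_force: [-0.0, 0.2, -0.5]
opening: 0.0427
t 15.22 tcp [ 0.669  -0.0179  0.0375] cornerfr [-0.059  -0.1053] yaw(tool x) 10.478793348477826 zaxis [ 0.0044 -0.0029 -1.    ] F [-0.0261  0.2434 -0.4613] open 0.04268687020914508 j6 1.2675307128035749
clock: 15.9
tool_pos: [0.6689, -0.0155, 0.0382]
ee_rot: [0.011, 0.996, 0.089, 0.003]
contact_force: [2.0, -6.2, -0.9]
opening: 0.0428
t 15.9 tcp [ 0.6689 -0.0155  0.0382] cornerfr [-0.0586 -0.1029] yaw(tool x) 10.191957739208105 zaxis [ 0.0077 -0.0214 -0.9997] F [ 2.0181 -6.1565 -0.9035] open 0.04275363896411661 j6 1.2844974803813565
```

View pics/w13.png

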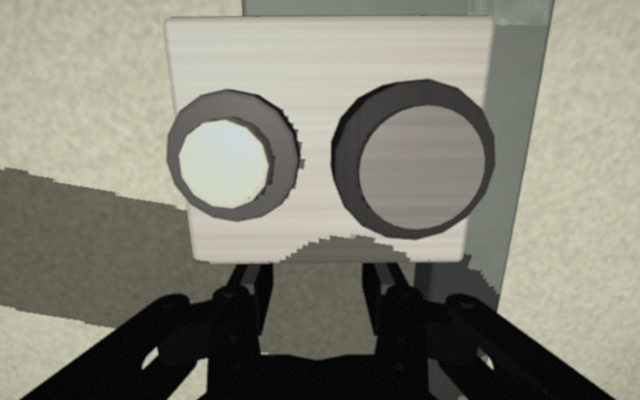

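```bash
python3 -m handwheel '[{"offset":[0,0.4,0],"rot":[0.15,0,0]},{"offset":[0,0.3,0],"rot":[0.15,-0.1,0]},{"offset":[-0.2,0,-1],"rot":[0,0,0]},{"offset":[-0.2,0,-1],"rot":[0,0,0]},{"offset":[-0.3,0,-1],"rot":[0,0,0]}]' 0
python3 -c "
from h import *
st();snap('wrist','w14');snap('side','s14');snap('scene','c14')"
python3 - <<'E'
import cv2
a=cv2.imread('pics/w14.png')[0:190,200:480]; cv2.imwrite('pics/w14z.png',cv2.resize(cv2.convertScaleAbs(a,alpha=1.3,beta=10),None,fx=2.8,fy=2.8,interpolation=cv2.INTER_CUBIC))
E
```

```text
clock: 16.58
tool_pos: [0.6443, -0.0519, 0.1566]
ee_rot: [-0.003, 0.996, 0.087, -0.006]
contact_force: [0.5, -1.0, 0.0]
opening: -0.0
t 16.57 tcp [ 0.6443 -0.0519  0.1566] cornerfr [-0.0894 -0.1343] yaw(tool x) 9.996223495447092 zaxis [-0.0134  0.0042 -0.9999] F [ 0.4929 -1.0188  0.0348] open -3.800015410046823e-05 j6 1.2170071782273284
```

View pics/w14z.png

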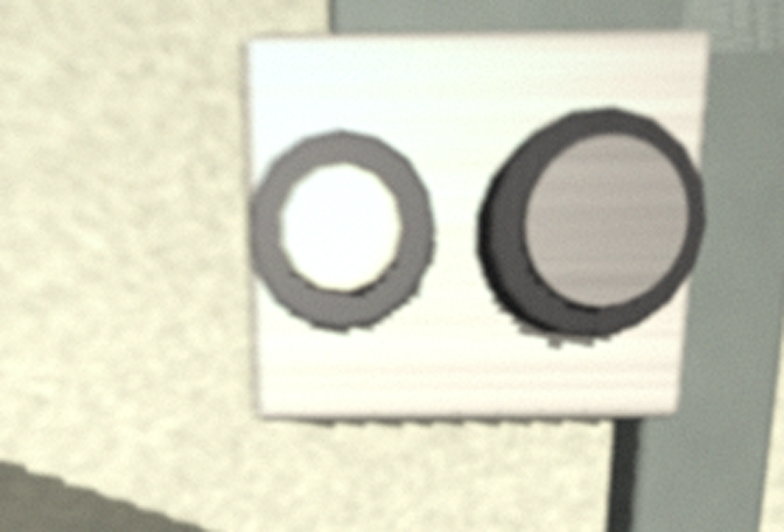

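View pics/s14.png

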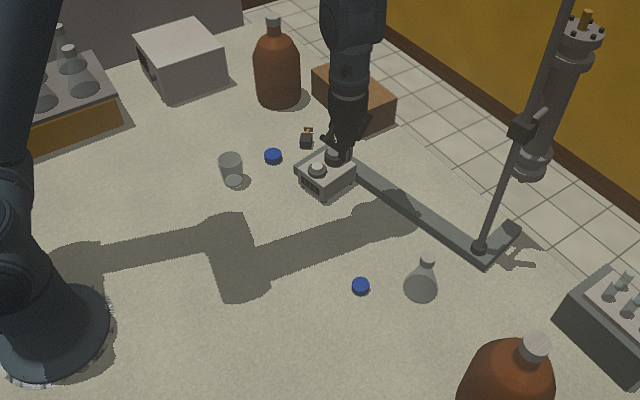

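View pics/c14.png

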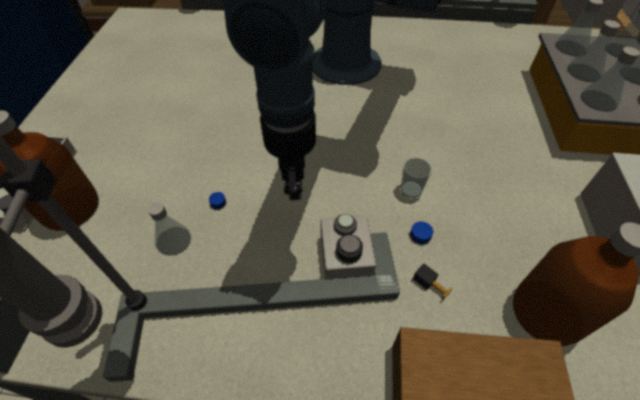

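```bash
python3 - <<'E'
from h import *
c=load('w14');f=lambda L:np.array(L)/2.8+[200,0]
p=onz(c,f([(248,40),(709,36),(677,414),(260,414)]),.063);print([tc(x) for x in p],tc(p.mean(0)))
for i,j in((0,1),(3,2)):
    d=p[j]-p[i];print(np.degrees(np.arctan2(d[1],d[0])))
s=onz(c,f([(640,420),(633,525)]),.03);print('bar',[tc(x) for x in s], [tc(x) for x in onz(c,f([(615,420)]),.0)])
for z in(.075,.08):print('btn',z,[tc(x) for x in onz(c,f([(341,228)]),z)])
print('motor',[tc(x) for x in onz(c,f([(606,220)]),.093)])
# button height from side + wrist
sc=load('s14');im=sc['pixels'];cc=load('c14')
cv2.imwrite('pics/s14z.png',cv2.resize(im[130:210,270:380],None,fx=7,fy=7,interpolation=cv2.INTER_CUBIC))
cv2.imwrite('pics/c14z.png',cv2.resize(cc['pixels'][195:310,300:420],None,fx=5,fy=5,interpolation=cv2.INTER_CUBIC))
E
```

```text
[array([-0.1081578 , -0.00367655]), array([-0.00144436, -0.00358204]), array([-0.00070422, -0.09061373]), array([-0.10771299, -0.09006979])] [-0.05450484 -0.04698553]
10.450743558621587
10.108759079677878
bar [array([ 0.00077879, -0.09619842]), array([ 0.00139613, -0.1278161 ])] [array([ 0.00249408, -0.09988209])]
btn 0.075 [array([-0.08675653, -0.04604941])]
btn 0.08 [array([-0.08676961, -0.04642918])]
motor [array([-0.03069013, -0.04616   ])]
```

View pics/s14z.png

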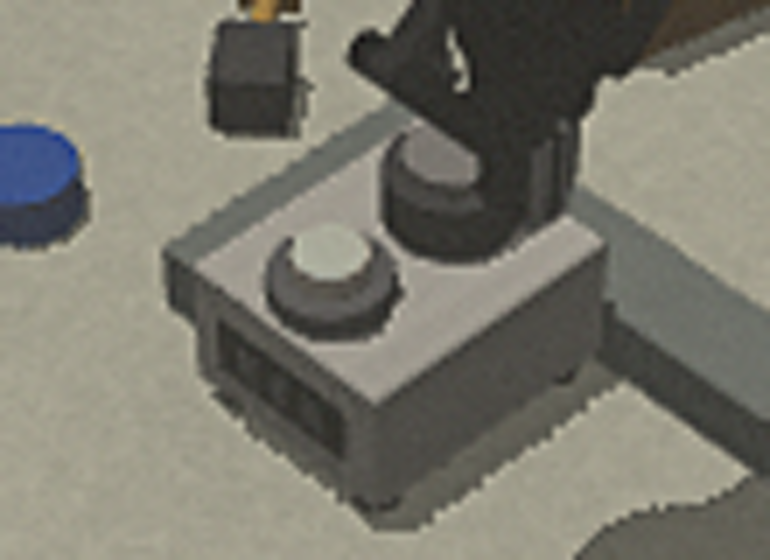

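View pics/c14z.png

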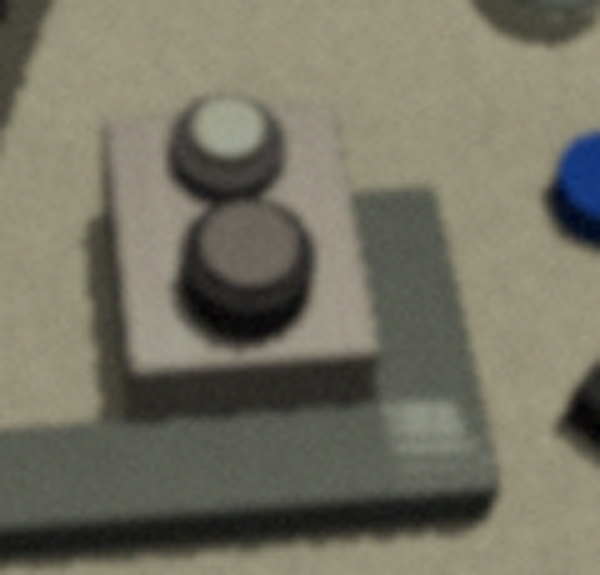

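```bash
python3 - <<'E'
from h import *
V=[('w14',(200+341/2.8,228/2.8)),('s14',(317.4,166.0)),('c14',(346,220.6))]
A=np.zeros((3,3));b=np.zeros(3)
for n,uv in V:
    o,d=ray(load(n),[uv]);d=d[0]/np.linalg.norm(d);M=np.eye(3)-np.outer(d,d);A+=M;b+=M@o
P=np.linalg.solve(A,b);print(P,tc(P),[proj(load(n),P)-uv for n,uv in V]);st()
E
```

```text
[0.63228092 0.03547559 0.08252758] [-0.0854551  -0.04615641] [array([[ 2.11120903, -0.80516755]]), array([[-0.38991914,  0.16339885]]), array([[-0.50316224, -0.25385621]])]
t 16.73 tcp [ 0.6465 -0.0523  0.1591] cornerfr [-0.0873 -0.135 ] yaw(tool x) 9.984512019739597 zaxis [-0.0067  0.0028 -1.    ] F [ 0.8581  1.1443 -0.1867] open -8.259420797375949e-05 j6 1.21734900680704
```

```bash
python3 -m handwheel '[{"offset":[0,-0.55,0],"rot":[0,0,-0.03]},{"offset":[0,-0.55,0],"rot":[0,0,-0.03]},{"offset":[0,-0.55,0],"rot":[0,0,-0.03]},{"offset":[0,-0.55,0.4],"rot":[0,0,0]},{"offset":[0,0,0.6],"rot":[0,0,0]}]'
python3 -c "
from h import *
st();snap('side','s15')
import cv2
cv2.imwrite('pics/s15z.png',cv2.resize(cv2.imread('pics/s15.png')[80:210,260:390],None,fx=4.5,fy=4.5,interpolation=cv2.INTER_CUBIC))"
```

```text
clock: 17.35
tool_pos: [0.6284, 0.0433, 0.116]
ee_rot: [-0.003, 0.996, 0.092, -0.005]
contact_force: [-0.1, -0.4, 0.6]
opening: 0.0002
t 17.35 tcp [0.6284 0.0433 0.116 ] cornerfr [-0.0878 -0.0378] yaw(tool x) 10.525593714453274 zaxis [-0.0103  0.006  -0.9999] F [-0.0783 -0.4367  0.6346] open 0.00024159714918844697 j6 1.3524292250265584
```

View pics/s15z.png

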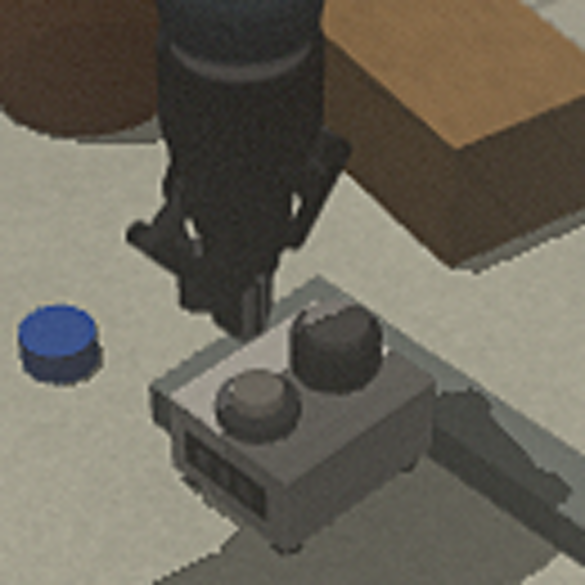

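```bash
python3 -m handwheel '[{"offset":[-0.02,0.2,0],"rot":[0,-0.1,0]},{"offset":[0,0,0.2],"rot":[0,0,0]},{"offset":[0,0,0.2],"rot":[0,0,0]},{"offset":[0,0,0.15],"rot":[0,0,0]},{"offset":[0,0,0.05],"rot":[0,0,0]}]'
python3 -c "
from h import *
st()"
```

```text
clock: 18.02
tool_pos: [0.6261, 0.0357, 0.0871]
ee_rot: [-0.004, 0.996, 0.092, -0.012]
contact_force: [-1.0, 0.3, -0.5]
opening: 0.0002
t 18.02 tcp [0.6261 0.0357 0.0871] cornerfr [-0.0915 -0.0448] yaw(tool x) 10.549656231541318 zaxis [-0.0239  0.0049 -0.9997] F [-0.9881  0.3039 -0.4794] open 0.00015581891920334767 j6 1.3407624330470227
```

```bash
python3 -m handwheel '[{"offset":[0.1,0,0],"rot":[0,0.3,0]},{"offset":[0,0,0.05],"rot":[0,0,0]},{"offset":[0,0,0.05],"rot":[0,0,0]},{"offset":[0,0,0.05],"rot":[0,0,0]},{"offset":[0,0,0.05],"rot":[0,0,0]}]'
python3 -c "
from h import *
st()"
```

```text
clock: 18.65
tool_pos: [0.6308, 0.0364, 0.0803]
ee_rot: [-0.004, 0.996, 0.092, 0.0]
contact_force: [-3.7, 0.6, 5.0]
opening: 0.0
t 18.65 tcp [0.6308 0.0364 0.0803] cornerfr [-0.0868 -0.045 ] yaw(tool x) 10.52146865724913 zaxis [ 0.      0.0087 -1.    ] F [-3.683   0.6464  4.9839] open 1.1092140010475723e-05 j6 1.340095922004905
```

```bash
python3 -m handwheel '[{"offset":[0,0,0.08],"rot":[0,0,0]},{"offset":[0,0,0.08],"rot":[0,0,0]},{"offset":[0,0,0.1],"rot":[0,0,0]},{"offset":[0,0,0.12],"rot":[0,0,0]},{"offset":[0,0,0.12],"rot":[0,0,0]}]'
python3 -c "
from h import *
st()"
```

```text
clock: 19.27
tool_pos: [0.631, 0.0364, 0.0786]
ee_rot: [-0.003, 0.996, 0.092, 0.005]
contact_force: [-12.7, 0.0, 29.6]
opening: 0.0
t 19.27 tcp [0.631  0.0364 0.0786] cornerfr [-0.0865 -0.045 ] yaw(tool x) 10.559144514772049 zaxis [ 0.0092  0.0066 -0.9999] F [-12.655    0.0167  29.5557] open 3.2225453614364635e-05 j6 1.340370128036869
```

```bash
python3 -c "
from h import *
st();snap('side','s16');snap('scene','c16');snap('wrist','w16');st()
import cv2
a=cv2.resize(cv2.imread('pics/s16.png')[120:210,275:375],None,fx=5,fy=5,interpolation=cv2.INTER_CUBIC)
cv2.imwrite('pics/s16z.png',cv2.convertScaleAbs(a,alpha=1.6,beta=15))"
```

```text
t 19.27 tcp [0.631  0.0364 0.0786] cornerfr [-0.0865 -0.045 ] yaw(tool x) 10.559144514772049 zaxis [ 0.0092  0.0066 -0.9999] F [-12.655    0.0167  29.5557] open 3.2225453614364635e-05 j6 1.340370128036869
t 19.43 tcp [0.631  0.0364 0.0786] cornerfr [-0.0866 -0.045 ] yaw(tool x) 10.55577059490264 zaxis [ 0.0093  0.0065 -0.9999] F [-12.716   -0.1881  29.1133] open 0.00011385065643924808 j6 1.3404075140861382
```

View pics/s16z.png

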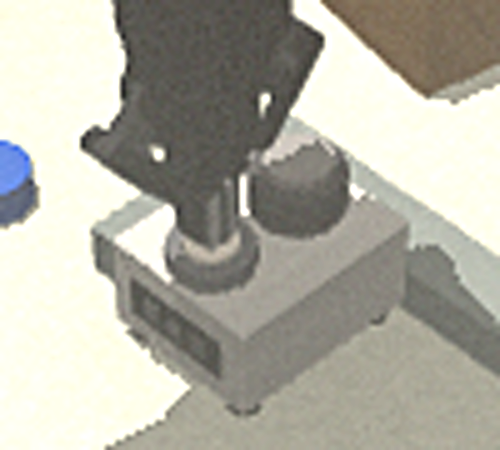

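View pics/w16.png

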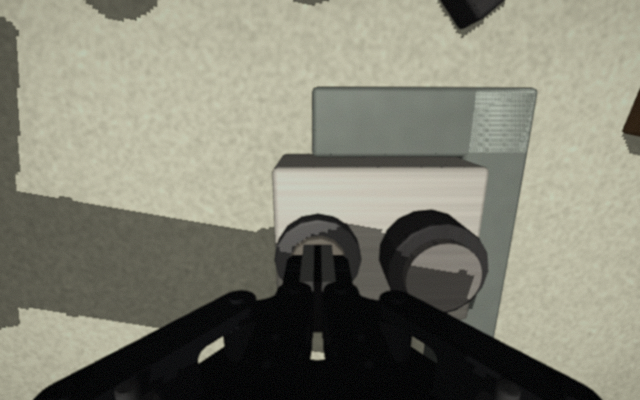

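```bash
python3 -m handwheel '[{"offset":[0,0,-0.025],"rot":[0,0,0]},{"offset":[0,0,0],"rot":[0,0,0]},{"offset":[0,0,0],"rot":[0,0,0]},{"offset":[0,0,0],"rot":[0,0,0]},{"offset":[0,0,0],"rot":[0,0,0]}]' |egrep 'pos|force'
python3 -m handwheel '[{"offset":[0,0,-0.03],"rot":[0,0,0]},{"offset":[0,0,0],"rot":[0,0,0]},{"offset":[0,0,0],"rot":[0,0,0]},{"offset":[0,0,0],"rot":[0,0,0]},{"offset":[0,0,0],"rot":[0,0,0]}]' |egrep 'pos|force'
python3 -m handwheel '[{"offset":[0,0,-0.03],"rot":[0,0,0]},{"offset":[0,0,0],"rot":[0,0,0]},{"offset":[0,0,0],"rot":[0,0,0]},{"offset":[0,0,0],"rot":[0,0,0]},{"offset":[0,0,0],"rot":[0,0,0]}]' |egrep 'pos|force'
python3 -m handwheel '[{"offset":[0,0,-0.03],"rot":[0,0,0]},{"offset":[0,0,0],"rot":[0,0,0]},{"offset":[0,0,0],"rot":[0,0,0]},{"offset":[0,0,0],"rot":[0,0,0]},{"offset":[0,0,0],"rot":[0,0,0]}]' |egrep 'pos|force'
python3 -m handwheel '[{"offset":[0,0,-0.03],"rot":[0,0,0]},{"offset":[0,0,0],"rot":[0,0,0]},{"offset":[0,0,0],"rot":[0,0,0]},{"offset":[0,0,0],"rot":[0,0,0]},{"offset":[0,0,0],"rot":[0,0,0]}]' |egrep 'pos|force'
```

```text
tool_pos: [0.6312, 0.0364, 0.0812]
contact_force: [-1.6, -0.7, 3.5]
tool_pos: [0.6312, 0.0364, 0.082]
contact_force: [-1.3, 0.1, 4.0]
tool_pos: [0.6312, 0.0364, 0.083]
contact_force: [-0.0, 0.1, 1.8]
tool_pos: [0.6312, 0.0364, 0.0841]
contact_force: [-1.0, -0.4, 1.9]
tool_pos: [0.6312, 0.0364, 0.0851]
contact_force: [0.0, 0.7, 1.6]
```

```bash
python3 -m handwheel '[{"offset":[0,0,-0.3],"rot":[0,0,0]},{"offset":[0,0,-0.6],"rot":[0,0,0]},{"offset":[0,0,-0.9],"rot":[0,0,0]},{"offset":[0,0,-0.9],"rot":[0,0,0]},{"offset":[-0.5,0.4,-0.5],"rot":[0,0,0]}]'
python3 -m handwheel '[{"offset":[-0.5,0.5,0],"rot":[0,0,0]},{"offset":[-0.5,0.5,0],"rot":[0,0,0]},{"offset":[0,0.5,0],"rot":[0,0,0]},{"offset":[0,0,0],"rot":[0,0,0]},{"offset":[0,0,0],"rot":[0,0,0]}]'
python3 -c "
from h import *
st();snap('wrist','w17');snap('scene','c17');snap('side','s17')
for n in('c17',):
    cc=load(n);h=cv2.cvtColor(cc['pixels'],cv2.COLOR_BGR2HSV)
    m=cv2.inRange(h,(105,150,50),(130,255,255));k,l,s,ce=cv2.connectedComponentsWithStats(m)
    print([ (ce[i]) for i in range(1,k) if s[i,4]>40])
cv2.imwrite('pics/w17z.png',cv2.resize(cv2.convertScaleAbs(load('w17')['pixels'],alpha=1.2),None,fx=1.25,fy=1.25))
"
```

```text
clock: 23.18
tool_pos: [0.612, 0.0169, 0.2166]
ee_rot: [-0.003, 0.996, 0.093, 0.004]
contact_force: [-0.0, -0.6, 0.2]
opening: 0.0
clock: 23.8
tool_pos: [0.5857, -0.052, 0.222]
ee_rot: [-0.002, 0.996, 0.093, 0.008]
contact_force: [0.4, -0.0, -0.2]
opening: -0.0003
t 23.8 tcp [ 0.5857 -0.052   0.222 ] cornerfr [-0.1471 -0.1238] yaw(tool x) 10.646391461800265 zaxis [ 0.0156  0.0064 -0.9999] F [ 0.4318 -0.0485 -0.186 ] open -0.00029819726473050807 j6 1.183553958668962
[array([216.6096, 198.7534]), array([421.7527, 230.7385])]
```

View pics/w17z.png

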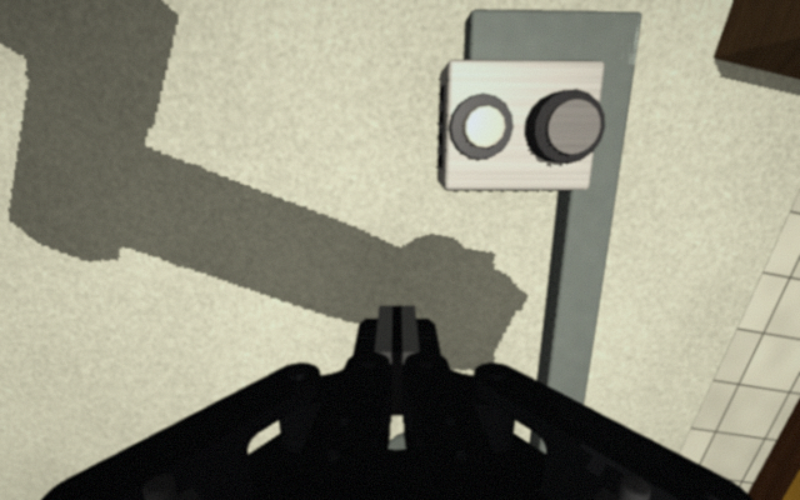

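View pics/s17.png

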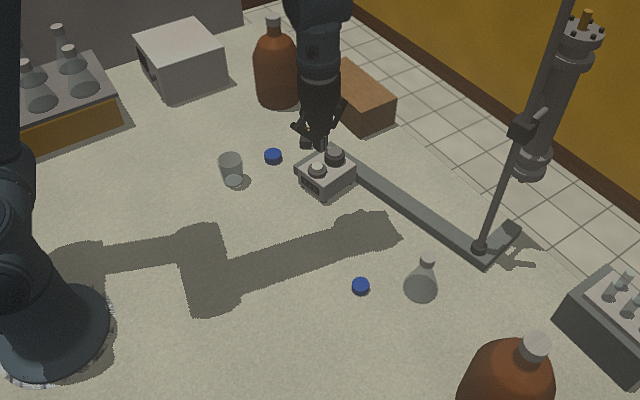

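```bash
python3 - <<'E'
from h import *
c=load('w17')
p=onz(c,np.array([(448,60),(604,62),(589,188),(446,188)])/1.25,.063)
s=onz(c,np.array([(569,200),(552,380)])/1.25,.03)
print([tc(x) for x in p],tc(p.mean(0)),'bar',[tc(x) for x in s])
for i,j in((0,1),(3,2),(2,1)):
    d=p[j]-p[i];print(np.degrees(np.arctan2(d[1],d[0])))
d=s[0]-s[1];print('bar yaw',np.degrees(np.arctan2(d[1],d[0]))-90)
E
```

```text
[array([-0.10973838, -0.00309595]), array([-0.00181722, -0.00305536]), array([-0.00079309, -0.08965165]), array([-0.10789051, -0.09003394])] [-0.0550598  -0.04645922] bar [array([ 1.19188960e-05, -1.03817248e-01]), array([ 0.00531964, -0.27617687])]
10.421547205531292
10.60451692391588
101.07757061811918
bar yaw 12.16383672037891
```

```bash
python3 - <<'E'
from h import *
for n,rows in(('w17',range(165,285,5)),('w11',range(150,190,4))):
    c=load(n);g=cv2.GaussianBlur(cv2.cvtColor(c['pixels'],cv2.COLOR_BGR2GRAY),(3,3),0).astype(float)
    L=[];Rr=[]
    for v in rows:
        x0=470 if n=='w17' else 420
        lo,hi=(425,470) if n=='w17' else (355,395)
        gr=np.gradient(g[v]); Rr.append((lo+np.argmax(gr[lo:hi]),v)); L.append((lo+np.argmin(gr[lo:hi]),v))
    for nm,E,z in(('top',Rr,.03),('bot',L,0)):
        P=onz(c,np.array(E,float),z)[:,:2]
        for _ in range(3):
            f=np.polyfit(P[:,1],P[:,0],1);r=P[:,0]-np.polyval(f,P[:,1]);P=P[abs(r)<max(.001,2*r.std())]
        print(n,nm,len(P),'yaw',np.degrees(np.arctan(-f[0])),'rms',r.std(),tc([np.polyval(f,0),0]))
E
```

```text
w17 top 24 yaw 10.74372175913253 rms 0.0003660433811148213 [ 4.36165599e-05 -9.79164977e-02]
w17 bot 24 yaw 10.485405277581611 rms 0.00035081071977821306 [ 0.00220159 -0.09831256]
w11 top 10 yaw 10.615879653439627 rms 0.00027324593301650073 [ 0.00069018 -0.09803516]
w11 bot 10 yaw 10.856642740401657 rms 0.00026164069744416757 [ 0.00114263 -0.0981182 ]
```

Bar yaw is 10.6° and the pump's is 10.5°. Its centre is at about (-55.5, -46.5) mm from the corner, the button is released and the arm is clear.

```bash
python3 -c "
from rig import manip
print(manip.close_job())"
```

```text
the job is handed in; nothing more can be done
None
```

The pump is seated in the corner of the foot, its button was pressed fully and released, and the job is handed in at about 24 s of the 67 s. No verdict is reported.

I pushed the pump towards the leg, then against the bar, then nudged it against the leg until the fingers stalled. Next I pressed the button with shut fingers, lifted off and moved clear.

- **Seating:** the last pictures put the pump's centre at about (-55, -46.5) mm from the corner, against a target of (-55, -45) mm. It is turned about 10.5° against the bar's 10.6°. The camera shows a gap of about 1.5 mm at the leg, although the stall suggested contact. That gap is within the camera's accuracy and the 5 mm allowed.
- **Button:** the press stopped hard at 29 N. On lifting, the spring force faded over about 6 mm, which fits the full travel. There was also a sideways force of about 13 N at the stop; I put it down to friction, and it was gone once I eased off. The last picture shows the button free.
- **Other things:** the two blue caps are within 0.1 pixel of where they started in the scene camera. The beaker, flask and boss look unmoved in the pictures, but I did not measure them again.

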